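# Make up two job trays at the goldsmith's bench

## Robot

A 6-joint arm with a two-finger parallel gripper is mounted at the origin on the work surface. World frame = base frame: x ahead of the robot, y to its left, z up, the work surface at z = 0. Lengths are in mm, angles in rad, forces in N, time in s.
With the tool pointing down it reaches from about 325 to 925 mm from the base axis. Payload 3.1 kg.
Tool frame: the origin (TCP) lies at the very end of the fingers, on their centre line; the grasp point (between the pads) lies 19 mm behind it; z points along the fingers, y is the direction in which the jaws open and shut (so a half turn about z gives the same grasp; the last joint's range is limited). The gripper opens to 85 mm and grips with 20 to 120 N. Pads are 22 mm wide; open, the fingers measure 114 mm over their backs; the gripper's body (76 mm by 85 mm) begins 54 mm behind the grasp point. The pads swing forward as they close: fully open they stand 13 mm farther back than shut.
Start: joints at [-0.112, 0.217, 1.613, -0, 1.311, -0.112], TCP at [625.011, 0.021, 231.3] pointing down, gripper open.
Joint ranges: [-2.75, 2.75], [-0.78, 2.1], [0.31, 2.55], [-1.13, 4.27], [0.13, 2.63], [-2.58, 2.58]. Speed limits (rad/s): [2.79, 2.79, 3.14, 3.14, 3.14, 3.14].

## Interface

Orientations are given as a unit quaternion [w, x, y, z].
In Python, from workcell import r, imaging, job gives the robot as it stands.
- The arm moves only by the tool apply_moves, never from a script. Its argument "increments" is a list of rows, each a list of 3 entries, a list of its own where there are three numbers: the shift along the tool's x, y, z in units of 30 cm (1.0 is 30 cm), then the turn about the tool's z in units of pi rad (1.0 is pi rad), then the finger opening in mm, from 0 to 85.4. In form: [[[x, y, z], turn, gripper], ...]. A call has exactly 5 rows; each row is the pose to reach, as a shift and turn from the pose measured when the call began, along the tool's axes at that moment, turning the shorter way round; what a row does not reach only later rows make up. A row lasts 1/8 s, in which the tool goes at most 62.5 mm and 10.7 degrees, less where a joint would pass 70% of its speed; a pose out of reach is approached as far as the arm can. A call with a number of a shift or a turn outside -1 to 1 is refused whole. A call with a gripper value outside its range is refused whole. The fingers move at their own pace and stop on an object; "squeeze" is the grip in N (left out, the last holds). Time passes only in rows, so rows that repeat a pose let the fingers close, or fill a call up. It gives the time, the measured TCP pose, the force and the opening at its end, in the units of the state.
- r.get_obs(): the state, without advancing time (a new reading comes with each control period).
- imaging.get_image(name): name is "scene" or "side" or "wrist"; returns a dict with "pixels" (480x640x3 uint8, red, green, blue), "range_z" (480x640 float32, mm along the optical axis (not along the pixel's ray), 0 where there is no reading), "fovy" (degrees; the focal length in pixels is half the picture's height over the tangent of half this angle, whatever the lens; pixels are square), "cx", "cy" (the principal point, pixels), "cam_to_world" (4x4, takes a point from camera to world coordinates). Camera axes: x right, y up, looking along -z (the intrinsics and any distortion apply to the point x, -y, -z); pixel columns grow to the right and rows downward; lengths in mm; the calibration is good to about 2 mm. A picture is of the moment at which its call begins.
- job.job_done(): hands the job in, once; it reports no verdict.
Trained networks look in the newest picture that a camera, given by its name, has taken for a name from the list of things; names that differ only in an ending like _2 or _b are one class to them, and where a whole thing is asked for, a point or a joint stands for the part that bears it (a point fixed in the world has none). Each returns a list of dicts, best first, with "p" (0 to 1); they miss things now and then, are a little off and sometimes report something else, mostly with a low value. They report only what shows in the picture. A call takes as long as a camera call. They do not tell look-alikes from the thing itself.
- imaging.spot_in(camera, target): "rect" ([centre column, centre row, width, height] in pixels, round what is visible of it).
- imaging.cut_out(camera, target): "region" (480x640 bool, what is visible of it) and "rect" ([centre column, centre row, width, height] in pixels, round what is visible of it).
- imaging.place_of(camera, target): "location" ([column, row] in pixels: a listed point, or the origin of a listed thing).
The state is a dict: "clock": time; "qpos": joint angles; "qd": joint speeds; "effort": joint torques, N m; "tool_pos": TCP position; "orientation": TCP orientation; "contact_force": force on the tool from outside, world axes, zero at the start; "ft_torque": the same for the moment, N m; "width": opening from 0.0 (shut) to 1.0 (fully open).
Only numpy, scipy, OpenCV 4.12 (cv2) and the standard library are available. Lean on these libraries where they do the work, as an engineer would, in place of code of your own. Each camera call takes 0.05 s, during which the arm holds its last target. There are 200 camera calls.

## Task

Make up two job trays from the stock on the bench: the wax-carving kit in the yellow tray (green wax block in its cork-lined pocket, file in its long tool lane) and the band kit in the blue tray (copper band in its cork-lined pocket, amber flux jar in its bare pocket, wooden ring clamp in its long tool lane). Each piece must end up lying flat on the floor of its own compartment, wholly inside the rims, with the jar kept upright throughout. Leave the purple wax and the silver band where they are.

Things in the scene. Friction and masses are not known exactly. Their poses are not given: they have to be found in the camera images.
- tray_yellow: Yellow tray, fixed, 132 (x) x 152 (y) x 11 mm; origin: centre of underside. Floor 3 mm thick; walls and dividers 4 mm thick, tops 11 mm above the bench. Compartments (insides, centres in the tray's frame): tool lane 50 x 144 mm, long along y, at (-37, 0) mm; cork-lined pocket 70 x 70 at (27, 37); bare pocket (tray colour) 70 x 70 at (27, -37). Yaw within 0.35 rad of the world's.
- tray_blue: Blue tray, fixed, 132 (x) x 152 (y) x 11 mm; origin: centre of underside. Floor 3 mm thick; walls and dividers 4 mm thick, tops 11 mm above the bench. Compartments (insides, centres in the tray's frame): tool lane 50 x 144 mm, long along y, at (-37, 0) mm; cork-lined pocket 70 x 70 at (27, 37); bare pocket (tray colour) 70 x 70 at (27, -37). Yaw within 0.35 rad of the world's.
- wax_green: Green block of carving wax, lying flat, 50 (its x) x 30 (its y) x 26 mm high, 50 g, with thin saw lines across it; origin at the centre of its underside; grip it across the 30 mm. For the yellow tray's cork pocket.
- wax_purple: Purple block of carving wax, lying flat, 50 (its x) x 30 (its y) x 26 mm high, 50 g, with thin saw lines across it; origin at the centre of its underside; grip it across the 30 mm. Not wanted: leave it alone.
- file: Flat file lying along its x, 124 mm long, 60 g; origin at mid-length on the underside. Pale wooden handle from x = -62 to -2 mm, 22 mm wide (its y) and 22 mm high: grip it across the 22 mm, near x = -22 mm (about its centre of mass). Then brass ferrule and dark steel blade, 14 mm wide, 5 mm high, to x = +62 mm. For the yellow tray's tool lane, either way round.
- clamp: Dark wooden ring clamp (two wooden halves with leather between, a brass collar near its +x end), lying along its own x, 108 mm long, 28 mm wide (its y), 24 mm high, 70 g; origin at the centre of its underside; grip it across the 28 mm at mid-length. For the blue tray's tool lane, either way round.
- band_copper: Copper band, upright open ring (a short slice of tube), outside diameter 44 mm, inside 36 mm, 18 mm high, 60 g; origin at the centre of its underside; grip it across the outside. For the blue tray's cork pocket.
- band_silver: Silver-coloured band, upright open ring (a short slice of tube), outside diameter 44 mm, inside 36 mm, 18 mm high, 60 g; origin at the centre of its underside; grip it across the outside. Not wanted: leave it alone.
- jar: Closed amber glass flux jar with a white cap, standing upright, 40 mm diameter, 42 mm high, 90 g; origin at the centre of its underside; grip it across the body. For the blue tray's bare pocket.
There are look-alikes about, which are no part of the job. There is more than one size of the jar; the job needs the larger. Leave any pink look-alike of the file alone.

How it is judged (in metres and radians):
At the end, for the whole second after the job is handed in: Each of the five pieces has its centre inside the walls of its compartment (file and clamp within 30 mm of mid-lane), underside less than 3.5 mm above the tray floor, tilt under 0.08 rad, at rest; purple wax and silver band within 20 mm of where they began (x of file in the frame of tray_yellow between -0.062 and -0.012 m and y of file in the frame of tray_yellow between -0.03 and 0.03 m and z of each of file, wax_green in the frame of tray_yellow below 0.0065 m and angle between each of file, wax_green, clamp, band_copper, jar's own z axis and vertical below 0.08 rad and linear speed of each of file, wax_green, clamp, band_copper, jar below 0.02 m/s and x of wax_green in the frame of tray_yellow between -0.008 and 0.062 m and y of wax_green in the frame of tray_yellow between 0.002 and 0.072 m and x of clamp in the frame of tray_blue between -0.062 and -0.012 m and y of clamp in the frame of tray_blue between -0.03 and 0.03 m and z of each of clamp, band_copper, jar in the frame of tray_blue below 0.0065 m and x of band_copper in the frame of tray_blue between -0.008 and 0.062 m and y of band_copper in the frame of tray_blue between 0.002 and 0.072 m and x of jar in the frame of tray_blue between -0.008 and 0.062 m and y of jar in the frame of tray_blue between -0.072 and -0.002 m and distance of each of wax_purple, band_silver from where it was at the start of the episode below 0.02 m); the robot touches nothing.
It fails at once if the jar is tipped by more than 0.5 rad (angle between jar's own z axis and vertical above 0.5 rad).
It fails at once if the purple wax or the silver band is moved by more than 20 mm (distance of any of wax_purple, band_silver from where it was at the start of the episode above 0.02 m).
It also fails if it takes over 109 s, if anything falls off the work surface, if the arm or the gripper's body presses on something with over 40 N, if the wrist force passes 120 N, or if a joint passes its speed limit or range.

## Working session

There is one attempt and no reset: what is moved stays moved. The work goes in short steps, Python scripts to look and compute and a tool call to move; the robot and the scene stay as the last step left them, time stands still between calls to the robot, and variables do not carry over. Pictures are saved under pics/ and viewed, about 12 in all and at most 16, crops included, and the job is handed in when it is done.

Besides the shell and the picture viewer there is one more tool, called after "Emit:" as a command line: name --argument value ..., lists and objects as JSON in quotes. apply_moves: Moves the arm, as the interface text tells. Its arguments: {"type":"object","properties":{"increments":{"type":"array","items":{"type":"array"}},"squeeze":{"type":"number"}},"required":["increments"]}

```bash
mkdir -p pics; ls; cat > h.py <<'E'
import numpy as np, cv2
from workcell import r, imaging, job
def world(im):
    P=im["range_z"]; h,w=P.shape; f=h/2/np.tan(np.radians(im["fovy"])/2)
    u,v=np.meshgrid(np.arange(w),np.arange(h))
    X=np.stack([(u-im["cx"])/f*P,-(v-im["cy"])/f*P,-P,np.ones_like(P)],-1)
    W=(X@np.array(im["cam_to_world"]).T)[...,:3]; W[P==0]=np.nan
    return W
E
python3 - <<'E'
from h import *
for n in ["scene","side","wrist"]:
    im=imaging.get_image(n); np.savez("last_"+n,**im)
    cv2.imwrite(f"pics/{n}0.png",im["pixels"][...,::-1])
    print(n,im["fovy"],im["cx"],im["cy"],[k for k in im],np.round(im["cam_to_world"],2).tolist())
    for t in ["tray_yellow","tray_blue","wax_green","wax_purple","file","clamp","band_copper","band_silver","jar"]:
        print(t,[(np.round(d["rect"]).astype(int).tolist(),round(d["p"],2)) for d in imaging.spot_in(n,t)]) if n=="scene" else 0
print(r.get_obs())
E
```

```text
pics
scene 52.52511013685479 312.9155929214311 238.28966277043426 ['pixels', 'range_z', 'fovy', 'cx', 'cy', 'cam_to_world'] [[0.51, -0.43, 0.75, 1112.27], [0.86, 0.27, -0.43, -327.13], [-0.02, 0.86, 0.5, 490.53], [0.0, 0.0, 0.0, 1.0]]
tray_yellow [([273, 357, 132, 94], 0.72)]
tray_blue [([409, 288, 124, 69], 0.59)]
wax_green [([176, 295, 27, 32], 0.95)]
wax_purple [([236, 273, 30, 29], 0.83)]
file [([164, 257, 40, 36], 0.89), ([278, 258, 51, 36], 0.59), ([235, 273, 30, 29], 0.55)]
clamp [([102, 325, 30, 57], 0.74)]
band_copper [([324, 245, 23, 18], 0.8)]
band_silver [([367, 231, 24, 19], 0.85), ([409, 287, 126, 70], 0.73)]
jar [([431, 217, 16, 21], 0.74), ([461, 212, 15, 17], 0.61)]
side 55.25886196249922 316.4430252114509 247.82958798516597 ['pixels', 'range_z', 'fovy', 'cx', 'cy', 'cam_to_world'] [[-0.9, 0.26, -0.34, 181.26], [-0.43, -0.54, 0.72, 643.51], [0.0, 0.8, 0.6, 561.29], [0.0, 0.0, 0.0, 1.0]]
wrist 58.04832580710065 321.04424228016427 243.04883769236963 ['pixels', 'range_z', 'fovy', 'cx', 'cy', 'cam_to_world'] [[1.0, 0.0, -0.0, 625.39], [0.0, 0.96, 0.29, 73.25], [0.0, -0.29, 0.96, 373.69], [0.0, 0.0, 0.0, 1.0]]
{'clock': 0.6, 'qpos': array([-1.12215089e-01,  2.16878522e-01,  1.61335905e+00, -3.81550089e-06,
        1.31132213e+00, -1.12221885e-01]), 'qd': array([ 0.00221659,  0.00085792,  0.00040329, -0.00020927,  0.00138018,
        0.00155454]), 'effort': array([-2.95262307e-04, -3.96588707e+01, -3.04030859e+01, -2.39527890e-04,
        1.12945458e-03, -1.71591658e-06]), 'tool_pos': array([6.25026604e+02, 8.62041680e-03, 2.31335023e+02]), 'orientation': array([1.40318296e-05, 7.07104032e-01, 7.07109530e-01, 8.83118332e-06]), 'contact_force': array([ 0.59714192,  0.24651465, -0.09202237]), 'ft_torque': array([ 0.00608899, -0.00104483, -0.07537561]), 'width': 0.9993009215941967}
```

```bash
python3 - <<'E'
import cv2
a=cv2.imread("pics/scene0.png"); cv2.imwrite("pics/sceneC.png",cv2.resize(a[190:440,60:500],None,fx=1.8,fy=1.8,interpolation=cv2.INTER_CUBIC))
E
```

```text
(no output)
```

View pics/sceneC.png

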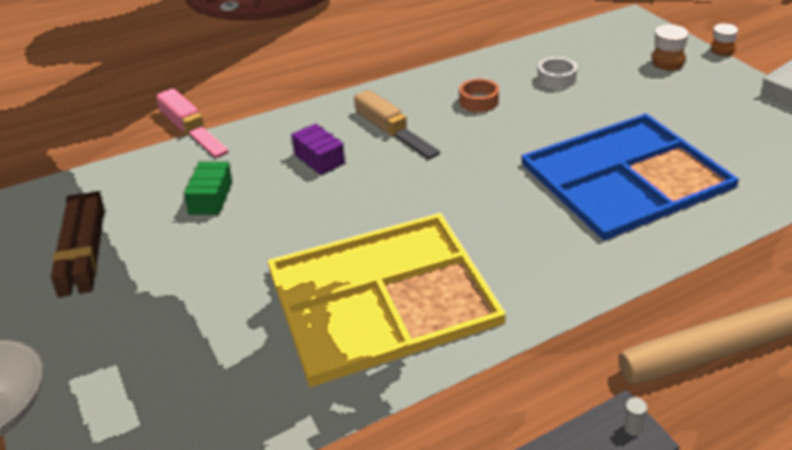

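View pics/side0.png

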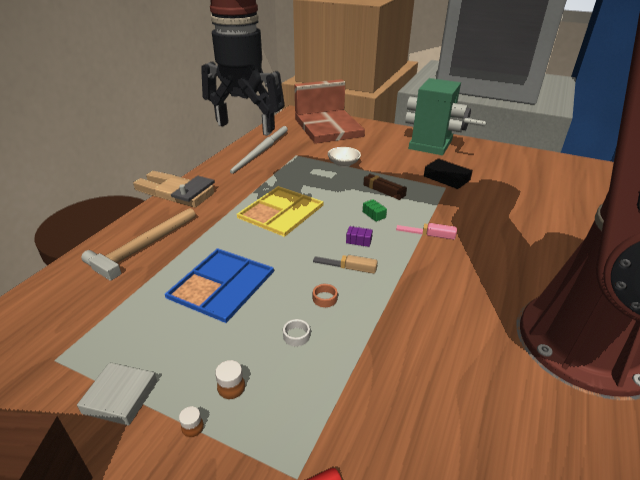

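Scene view: the file with the wooden handle is at scene (278,258); the pink one at (164,257) is the look-alike. The larger jar is at scene (431,217) and side (230,380), and the small one at scene (461,212). Green wax is at (176,295), purple at (236,273), copper at (324,245), silver at (367,231), clamp at (102,325). The crop confirms all of these.

```bash
cat > m.py <<'E'
from h import *
def meas(n,things,verbose=True):
    im=dict(np.load("last_"+n+".npz")) if False else imaging.get_image(n); W=world(im); out={}
    for t in things:
        for d in imaging.cut_out(n,t)[:3]:
            m=cv2.erode(d["region"].astype(np.uint8),np.ones((2,2)))>0
            p=W[m]; p=p[~np.isnan(p[:,0])]
            if len(p)<20: continue
            zt=np.percentile(p[:,2],95)
            q=p[(p[:,2]>4)] if 'tray' not in t else p[(p[:,2]>-3)&(p[:,2]<20)]
            if len(q)<10: continue
            rc=cv2.minAreaRect(q[:,:2].astype(np.float32)); top=p[p[:,2]>zt-4]; rt=cv2.minAreaRect(top[:,:2].astype(np.float32))
            if verbose: print(n,t,round(d["p"],2),np.round(d["rect"]).astype(int).tolist(),"zt",round(float(zt),1),"all",np.round(rc[0],1),np.round(rc[1],1),round(rc[2],1),"top",np.round(rt[0],1),np.round(rt[1],1),round(rt[2],1), "col",im["pixels"][m].mean(0).astype(int))
E
python3 - <<'E'
from m import *
T=["tray_yellow","tray_blue","wax_green","wax_purple","file","clamp","band_copper","band_silver","jar"]
meas("scene",T); meas("side",T)
E
```

```text
scene tray_yellow 0.9 [275, 356, 132, 94] zt 11.9 all [ 635.1 -125.1] [151.8 133.5] 82.2 top [ 635.1 -125.1] [151.8 133.4] 82.2 col [205 176  71]
scene tray_blue 0.8 [410, 287, 123, 69] zt 11.8 all [611.2 142. ] [153.  133.3] 88.3 top [610.9 141.7] [152.5 132.7] 88.3 col [ 74  98 157]
scene wax_green 0.96 [177, 296, 27, 34] zt 27.5 all [ 440.9 -203.9] [28.2 49.2] 58.5 top [ 441.  -204.2] [27.8 47. ] 57.8 col [ 37 105  52]
scene wax_purple 0.7 [235, 272, 30, 28] zt 27.5 all [434.9 -95.6] [49.2 29.8] 13.9 top [434.  -95.3] [48.2 28.5] 11.1 col [ 87  37 101]
scene wax_purple 0.45 [280, 258, 50, 35] zt 23.1 all [431.4  -7.4] [117.1  22. ] 12.8 top [403.8 -13. ] [61.  20.3] 11.8 col [134 111  83]
scene wax_purple 0.15 [273, 355, 131, 94] zt 11.8 all [ 635.1 -125.1] [151.5 133.3] 82.3 top [ 635.1 -125.1] [151.5 133.3] 82.3 col [206 177  71]
scene file 0.97 [277, 258, 44, 32] zt 23.3 all [431.6  -8.7] [115.8  20.1] 10.5 top [404.5 -13.7] [59.6 19.7] 9.9 col [142 113  80]
scene file 0.88 [165, 258, 43, 36] zt 23.2 all [ 317.1 -186.1] [123.1  20.3] 11.3 top [ 290.1 -191.5] [64.9 20.2] 11.2 co
[... 1773 characters left out ...]
101.6] 75.1 col [49 32 20]
side file 0.83 [346, 263, 67, 19] zt 22.7 all [427.6  -1. ] [121.7  20.6] 11.6 top [400.6  -6.3] [64.3 19.3] 14.2 col [149 121  89]
side file 0.69 [427, 230, 59, 14] zt 22.3 all [ 315.6 -179.2] [117.7  20.4] 9.0 top [ 287.8 -184.8] [59.2 18. ] 8.6 col [202 123 134]
side clamp 0.86 [386, 186, 42, 30] zt 25.1 all [ 454.5 -315.3] [ 33.2 106.8] 74.2 top [ 454. -314.] [ 30.9 102.6] 74.2 col [51 35 24]
side band_copper 0.92 [326, 296, 26, 24] zt 17.8 all [422.8  97.8] [38.1 44.2] 20.1 top [422.7  97.8] [36.9 43.5] 25.7 col [136  81  55]
side band_silver 0.94 [296, 331, 26, 26] zt 18.7 all [427.8 197.9] [40.1 41.4] 26.6 top [427.7 197.8] [40.1 40.8] 28.5 col [159 154 145]
```

```bash
cat > plan.py <<'E'
import numpy as np,sys
# pose: x,y,z,phi(deg world angle of jaw axis)
def inc(a,b):
    p=np.radians(a[3]); ty=np.array([np.cos(p),np.sin(p)]); tx=np.array([-np.sin(p),np.cos(p)])
    d=np.array(b[:2])-a[:2]
    t=(-(b[3]-a[3])+180)%360-180
    return np.round([d@tx/300,d@ty/300,-(b[2]-a[2])/300,t/180],3).tolist()
if __name__=="__main__":
    S=[("start",(625,0,231.3,0)),("file up",(412,-8,100,-78.5)),("file place up",(595.4,-139.8,100,-7.8)),
    ("wax up",(439.5,-201,100,58)),("wax place up",(666.8,-90,100,82.2)),
    ("clamp up",(454.3,-317,100,74)),("clamp place up",(573.5,145,100,-1.7)),
    ("band up",(423.5,96.5,100,0)),("band place up",(638.6,181,100,0)),
    ("jar up",(469.5,324,100,0)),("jar place up",(636.4,107,100,0))]
    for (n,a),(m,b) in zip(S,S[1:]): print(n,"->",m,inc(a,b),"mm",round(np.hypot(*(np.array(b[:2])-a[:2]))))
E
python3 plan.py
```

```text
start -> file up [-0.027, -0.71, 0.438, 0.436] mm 213
file up -> file place up [0.511, 0.552, 0.0, -0.393] mm 226
file place up -> wax up [-0.273, -0.487, 0.0, -0.366] mm 167
wax up -> wax place up [-0.446, 0.715, 0.0, -0.134] mm 253
wax place up -> clamp up [0.599, -0.846, 0.0, 0.046] mm 311
clamp up -> clamp place up [0.043, 1.59, 0.0, 0.421] mm 477
clamp place up -> band up [-0.176, -0.495, 0.0, -0.009] mm 158
band up -> band place up [0.282, 0.717, 0.0, 0.0] mm 231
band place up -> jar up [0.477, -0.564, 0.0, 0.0] mm 221
jar up -> jar place up [-0.723, 0.556, 0.0, 0.0] mm 274
```

Emit:
apply_moves --increments '[[[-0.027,-0.71,0.438],0.436,50],[[-0.027,-0.71,0.438],0.436,50],[[-0.027,-0.71,0.438],0.436,50],[[-0.027,-0.71,0.438],0.436,50],[[-0.027,-0.71,0.438],0.436,50]]' --squeeze 40

```text
clock: 2.22
tool_pos: [399.8, -6.0, 92.6]
orientation: [-0.005, 0.951, 0.308, -0.008]
contact_force: [0.5, -0.4, 0.8]
width: 0.587
```

```bash
cat > go.py <<'E'
import sys; from workcell import r; from plan import inc; import numpy as np
from scipy.spatial.transform import Rotation as R
o=r.get_obs(); q=o["orientation"]; M=R.from_quat([q[1],q[2],q[3],q[0]]).as_matrix()
a=[*o["tool_pos"],np.degrees(np.arctan2(M[1,1],M[0,1]))]
print(np.round(a,1),"tilt",np.degrees(np.arccos(-M[2,2])).round(2),"t",o["clock"])
for s in sys.argv[1:]: print(s,inc(a,eval(s)))
E
python3 go.py "(412,-8,100,-78.5)" "(412,-8,9,-78.5)"
```

```text
[399.8  -6.   92.6 -54.1] tilt 1.09 t 2.225
(412,-8,100,-78.5) [0.029, 0.029, -0.025, 0.136]
(412,-8,9,-78.5) [0.029, 0.029, 0.279, 0.136]
```

Emit:
apply_moves --increments '[[[0.029,0.029,-0.025],0.136,50],[[0.029,0.029,-0.025],0.136,50],[[0.029,0.029,-0.025],0.136,50],[[0.029,0.029,-0.025],0.136,50],[[0.029,0.029,-0.025],0.136,50]]'

```text
clock: 2.85
tool_pos: [412.2, -8.0, 99.9]
orientation: [-0.003, 0.995, 0.1, -0.009]
contact_force: [0.0, 0.1, -0.3]
width: 0.584
```

```bash
python3 go.py "(412,-8,9,-78.5)"; python3 - <<'E'
from m import *
meas("wrist",["file"]); im=imaging.get_image("wrist"); cv2.imwrite("pics/w1.png",im["pixels"][...,::-1])
E
```

```text
[412.2  -8.   99.9 -78.5] tilt 1.07 t 2.85
(412,-8,9,-78.5) [-0.0, -0.0, 0.303, -0.0]
wrist file 0.85 [568, 407, 35, 124] zt 21.7 all [ 339.4 -181.8] [77.6 15.5] 9.5 top [ 307.2 -185.3] [16.2  3.3] 52.9 col [165  91 117]
wrist file 0.59 [327, 212, 43, 226] zt 22.4 all [429.1  -9.1] [122.7  21.4] 10.1 top [401.9 -13.9] [67.5 21.3] 10.1 col [118  90  59]
```

View pics/w1.png

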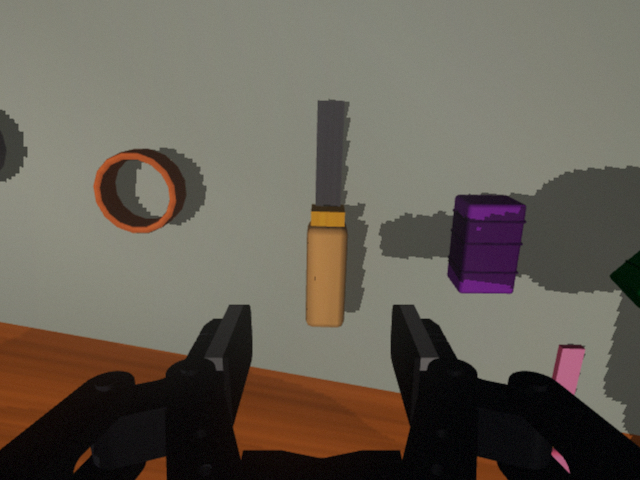

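The wrist picture shows the wooden file at (327,265), centred between the fingers, with the purple wax at (487,245) well clear. Next I descend, close and lift.

Emit:
apply_moves --increments '[[[0,0.008,0.12],0.006,50],[[0,0.008,0.22],0.006,50],[[0,0.008,0.303],0.006,50],[[0,0.008,0.303],0.006,50],[[0,0.008,0.303],0.006,10]]'

```text
clock: 3.62
tool_pos: [411.6, -10.2, 9.7]
orientation: [-0.002, 0.996, 0.09, -0.009]
contact_force: [-0.2, 0.0, -0.8]
width: 0.384
```

Emit:
apply_moves --increments '[[[0,0,0],0,10],[[0,0,0],0,10],[[0,0,0],0,10],[[0,0,0],0,10],[[0,0,0],0,10]]'

```text
clock: 4.25
tool_pos: [412.7, -10.3, 10.6]
orientation: [-0.002, 0.996, 0.09, -0.008]
contact_force: [-0.6, 0.8, 6.1]
width: 0.242
```

Emit:
apply_moves --increments '[[[0,0,-0.05],0,10],[[0,0,-0.15],0,10],[[0,0,-0.3],0,10],[[0,0,-0.3],0,10],[[0,0,-0.3],0,10]]'

```text
clock: 4.88
tool_pos: [413.7, -10.5, 100.7]
orientation: [-0.002, 0.996, 0.091, -0.008]
contact_force: [0.0, -0.9, -1.4]
width: 0.246
```

```bash
python3 go.py "(595.4,-139.8,100,-8.8)" "(595.4,-139.8,13.5,-8.8)"
```

```text
[413.7 -10.5 100.7 -79.6] tilt 0.92 t 4.875
(595.4,-139.8,100,-8.8) [0.518, 0.533, 0.002, -0.393]
(595.4,-139.8,13.5,-8.8) [0.518, 0.533, 0.291, -0.393]
```

Emit:
apply_moves --increments '[[[0.1,0.1,0],-0.05,10],[[0.2,0.21,0],-0.1,10],[[0.3,0.31,0],-0.16,10],[[0.41,0.42,0],-0.22,10],[[0.518,0.533,0],-0.28,10]]'

```text
clock: 5.5
tool_pos: [594.6, -140.0, 94.7]
orientation: [-0.007, 0.862, 0.507, -0.008]
contact_force: [0.2, 0.9, -0.1]
width: 0.243
```

```bash
python3 go.py "(595.4,-139.8,100,-8.8)"
```

```text
[ 594.6 -140.    94.7  -29. ] tilt 1.2 t 5.5
(595.4,-139.8,100,-8.8) [0.002, 0.002, -0.018, -0.112]
```

Emit:
apply_moves --increments '[[[0.002,0.002,-0.01],-0.056,10],[[0.002,0.002,-0.01],-0.112,10],[[0.002,0.002,-0.01],-0.112,10],[[0.002,0.002,0.05],-0.112,10],[[0.002,0.002,0.1],-0.112,10]]'

```text
clock: 6.12
tool_pos: [593.7, -139.1, 62.5]
orientation: [-0.009, 0.76, 0.65, -0.007]
contact_force: [-0.2, -0.2, -0.5]
width: 0.244
```

```bash
python3 go.py "(595.4,-139.8,40,-8.8)" "(595.4,-139.8,14,-8.8)"; python3 - <<'E'
from m import *
meas("wrist",["file","tray_yellow"]); im=imaging.get_image("wrist"); cv2.imwrite("pics/w2.png",im["pixels"][...,::-1])
E
```

```text
[ 593.7 -139.1   62.5   -8.9] tilt 1.33 t 6.125
(595.4,-139.8,40,-8.8) [-0.001, 0.006, 0.075, -0.001]
(595.4,-139.8,14,-8.8) [-0.001, 0.006, 0.162, -0.001]
wrist tray_yellow 0.96 [417, 215, 322, 325] zt 11.3 all [ 636.1 -127.1] [152.3 132.9] 82.1 top [ 636.1 -127.1] [152.3 132.9] 82.1 col [138 117  15]
```

View pics/w2.png

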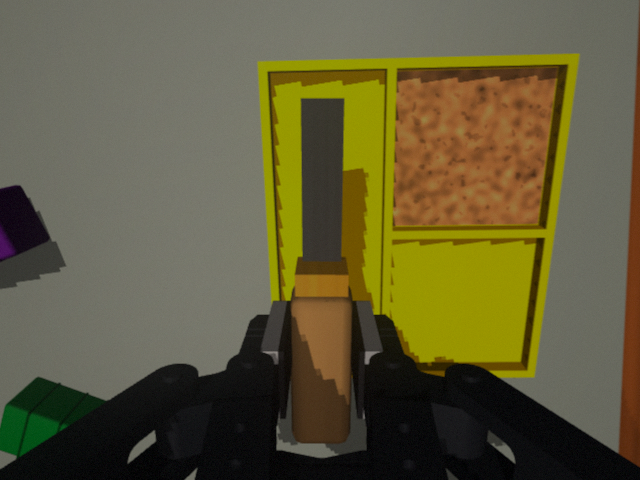

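The file is aligned over the lane; the blade at (322,180) lies between the lane walls at x=275 and x=385. I lower it next.

Emit:
apply_moves --increments '[[[-0.009,0.008,0.04],0,10],[[-0.009,0.008,0.08],0,10],[[-0.009,0.008,0.12],0,10],[[-0.009,0.008,0.15],0,10],[[-0.009,0.008,0.16],0,10]]'

```text
clock: 6.95
tool_pos: [593.9, -141.6, 14.3]
orientation: [-0.01, 0.76, 0.65, -0.007]
contact_force: [-1.8, 2.5, 3.0]
width: 0.246
```

Emit:
apply_moves --increments '[[[0,0,0],0,10],[[0,0,0],0,30],[[0,0,0],0,30],[[0,0,0],0,30],[[0,0,0],0,30]]'

```text
clock: 7.58
tool_pos: [594.1, -141.6, 14.4]
orientation: [-0.01, 0.76, 0.65, -0.007]
contact_force: [0.2, -0.5, 0.1]
width: 0.352
```

Emit:
apply_moves --increments '[[[0,0,-0.05],0,30],[[0,0,-0.15],0,30],[[0,0,-0.3],0,30],[[0,0,-0.3],0,55],[[0,0,-0.3],0,55]]'

```text
clock: 8.2
tool_pos: [596.4, -142.2, 105.2]
orientation: [-0.01, 0.76, 0.65, -0.007]
contact_force: [0.1, -0.2, -0.0]
width: 0.646
```

```bash
python3 go.py "(440.5,-203,100,58)"; python3 - <<'E'
from m import *
meas("wrist",["file"]);meas("scene",["file"])
E
```

```text
[ 596.4 -142.2  105.2   -8.9] tilt 1.38 t 8.2
(440.5,-203,100,58) [-0.28, -0.482, 0.017, -0.372]
wrist file 0.74 [322, 214, 41, 224] zt 25.7 all [ 597.9 -126.8] [122.5  21.3] 80.5 top [ 593.2 -154. ] [67.3 21.2] 80.8 col [101  77  41]
scene file 0.74 [258, 336, 86, 25] zt 26.2 all [ 598.4 -126.2] [122.5  22. ] 80.2 top [ 594.2 -153.5] [67.2 21.8] 78.9 col [142 114  80]
scene file 0.66 [164, 257, 40, 37] zt 23.3 all [ 320.4 -185.7] [117.   19.6] 11.6 top [ 292.5 -191.3] [60.2 18.4] 8.8 col [180 109 116]
```

Emit:
apply_moves --increments '[[[-0.06,-0.1,0],-0.05,55],[[-0.12,-0.2,0],-0.1,55],[[-0.18,-0.3,0],-0.16,55],[[-0.23,-0.4,0],-0.22,55],[[-0.28,-0.482,0.01],-0.27,55]]'

```text
clock: 9.02
tool_pos: [437.3, -202.2, 102.6]
orientation: [-0.015, 0.423, 0.906, -0.002]
contact_force: [-0.2, 0.1, 0.2]
width: 0.645
```

```bash
python3 go.py "(440.5,-203,100,58)" ; python3 - <<'E'
from m import *
meas("wrist",["wax_green"])
E
```

```text
[ 437.3 -202.2  102.6   40. ] tilt 1.72 t 9.025
(440.5,-203,100,58) [-0.009, 0.006, 0.009, -0.1]
wrist wax_green 0.77 [323, 258, 77, 104] zt 27.0 all [ 439.6 -204.7] [29.5 49.8] 58.5 top [ 439.6 -204.8] [29.5 49.7] 58.6 col [24 91 37]
```

Emit:
apply_moves --increments '[[[-0.011,0.001,0.02],-0.05,55],[[-0.011,0.001,0.02],-0.103,55],[[-0.011,0.001,0.12],-0.103,55],[[-0.011,0.001,0.22],-0.103,55],[[-0.011,0.001,0.31],-0.103,55]]'

```text
clock: 9.75
tool_pos: [435.7, -202.9, 7.4]
orientation: [-0.017, 0.276, 0.961, 0.001]
contact_force: [-0.1, 0.2, 0.4]
width: 0.644
```

Emit:
apply_moves --increments '[[[0,0,0],0,55],[[0,0,0],0,15],[[0,0,0],0,15],[[0,0,0],0,15],[[0,0,0],0,15]]'

```text
clock: 10.38
tool_pos: [436.8, -203.6, 8.6]
orientation: [-0.015, 0.276, 0.961, 0.0]
contact_force: [0.7, 0.9, 3.8]
width: 0.341
```

Emit:
apply_moves --increments '[[[0,0,0],0,15],[[0,0,-0.05],0,15],[[0,0,-0.15],0,15],[[0,0,-0.25],0,15],[[0,0,-0.3],0,15]]'

```text
clock: 11.0
tool_pos: [440.6, -205.1, 101.0]
orientation: [-0.014, 0.276, 0.961, -0.0]
contact_force: [-0.7, 0.3, -1.6]
width: 0.343
```

```bash
python3 go.py "(667.3,-92.5,100,82.2)"; python3 - <<'E'
from m import *
meas("wrist",["wax_green"])
E
```

```text
[ 440.6 -205.1  101.    58. ] tilt 1.55 t 11.0
(667.3,-92.5,100,82.2) [-0.442, 0.719, 0.003, -0.134]
wrist wax_green 0.83 [321, 338, 91, 156] zt 119.2 all [ 442.7 -206.5] [29.8 50.6] 58.1 top [ 442.7 -206.5] [29.8 50.6] 58.1 col [ 8 76 25]
```

Emit:
apply_moves --increments '[[[-0.09,0.15,0],-0.03,15],[[-0.18,0.29,0],-0.06,15],[[-0.27,0.44,0],-0.09,15],[[-0.36,0.58,0],-0.12,15],[[-0.442,0.719,0],-0.134,15]]'

```text
clock: 11.72
tool_pos: [667.8, -91.6, 93.5]
orientation: [-0.014, 0.068, 0.998, 0.002]
contact_force: [0.2, -0.7, 0.1]
width: 0.342
```

Emit:
apply_moves --increments '[[[0,0,0],0,15],[[0,0,0],0,15],[[0,0,0],0,15],[[0,0,0.1],0,15],[[0,0,0.1],0,15]]'

```text
clock: 12.35
tool_pos: [663.2, -91.5, 60.6]
orientation: [-0.018, 0.069, 0.997, 0.003]
contact_force: [-0.7, 1.8, -1.2]
width: 0.341
```

```bash
python3 go.py "(667.3,-92.5,50,82.2)" "(667.3,-92.5,12.5,82.2)"
```

```text
[663.2 -91.5  60.6  82.1] tilt 2.08 t 12.35
(667.3,-92.5,50,82.2) [-0.014, -0.002, 0.035, -0.0]
(667.3,-92.5,12.5,82.2) [-0.014, -0.002, 0.16, -0.0]
```

Emit:
apply_moves --increments '[[[-0.014,0,0.06],0,15],[[-0.014,0,0.12],0,15],[[-0.014,0,0.15],0,15],[[-0.014,0,0.155],0,15],[[-0.014,0,0.158],0,15]]'

```text
clock: 12.98
tool_pos: [666.2, -91.7, 13.4]
orientation: [-0.018, 0.068, 0.997, 0.003]
contact_force: [-0.3, 1.1, 0.2]
width: 0.342
```

Emit:
apply_moves --increments '[[[0,0,0],0,15],[[0,0,0],0,38],[[0,0,0],0,38],[[0,0,0],0,38],[[0,0,0],0,38]]'

```text
clock: 13.6
tool_pos: [666.2, -91.7, 13.5]
orientation: [-0.017, 0.068, 0.997, 0.003]
contact_force: [0.0, -0.4, 0.3]
width: 0.443
```

Emit:
apply_moves --increments '[[[0,0,0],0,38],[[0,0,-0.04],0,38],[[0,0,-0.12],0,38],[[0,0,-0.22],0,50],[[0,0,-0.35],0,50]]'

```text
clock: 14.22
tool_pos: [669.2, -92.4, 119.2]
orientation: [-0.018, 0.068, 0.997, 0.003]
contact_force: [0.2, -0.6, -0.3]
width: 0.585
```

```bash
python3 go.py "(454.3,-318,100,74)"; python3 - <<'E'
from m import *
meas("wrist",["wax_green"]);meas("scene",["wax_green"])
E
```

```text
[669.2 -92.4 119.2  82.1] tilt 2.11 t 14.225
(454.3,-318,100,74) [0.607, -0.843, 0.064, 0.045]
wrist wax_green 0.83 [322, 249, 52, 92] zt 30.0 all [673.6 -93. ] [29.5 58.3] 82.6 top [669.8 -92.5] [29.5 50.6] 82.7 col [23 86 24]
scene wax_green 0.58 [305, 353, 31, 41] zt 30.7 all [670.  -92.6] [29.9 49.5] 83.6 top [669.9 -92.4] [29.3 49.2] 82.6 col [ 40 116  55]
```

Emit:
apply_moves --increments '[[[0.121,-0.168,0.01],0.01,55],[[0.243,-0.337,0.02],0.02,55],[[0.364,-0.506,0.03],0.03,55],[[0.486,-0.674,0.04],0.045,55],[[0.607,-0.843,0.05],0.045,55]]'

```text
clock: 15.05
tool_pos: [453.1, -318.6, 108.9]
orientation: [-0.017, 0.139, 0.99, 0.002]
contact_force: [-0.4, -0.9, -0.3]
width: 0.648
```

Emit:
apply_moves --increments '[[[0,0,0],0,55],[[0,0,0],0,55],[[0,0,0],0,55],[[0,0,0],0,55],[[0,0,0],0,55]]'

```text
clock: 15.68
tool_pos: [453.9, -317.9, 108.9]
orientation: [-0.017, 0.138, 0.99, 0.002]
contact_force: [-0.4, 0.2, 0.0]
width: 0.644
```

```bash
python3 go.py "(454.3,-318,100,74)" "(454.3,-318,9,74)"; python3 - <<'E'
from m import *
meas("wrist",["clamp"])
E
```

```text
[ 453.9 -317.9  108.9   74.1] tilt 1.96 t 15.675
(454.3,-318,100,74) [-0.001, 0.0, 0.03, 0.001]
(454.3,-318,9,74) [-0.001, 0.0, 0.333, 0.001]
wrist clamp 0.74 [319, 251, 57, 192] zt 25.0 all [ 455.3 -320.4] [ 27.5 107.3] 74.1 top [ 455.3 -320.5] [ 27.5 107.1] 74.1 col [81 48 27]
```

Emit:
apply_moves --increments '[[[-0.016,-0.002,0.15],0,55],[[-0.016,-0.002,0.28],0,55],[[-0.016,-0.002,0.333],0,55],[[-0.016,-0.002,0.333],0,55],[[-0.016,-0.002,0.333],0,15]]'

```text
clock: 16.4
tool_pos: [456.1, -320.3, 10.6]
orientation: [-0.016, 0.138, 0.99, 0.001]
contact_force: [-0.4, -0.1, 0.2]
width: 0.449
```

Emit:
apply_moves --increments '[[[0,0,0],0,15],[[0,0,0],0,15],[[0,0,0],0,15],[[0,0,0],0,15],[[0,0,0],0,15]]'

```text
clock: 17.02
tool_pos: [456.8, -321.0, 11.7]
orientation: [-0.015, 0.138, 0.99, 0.001]
contact_force: [-0.5, 1.1, 5.4]
width: 0.313
```

Emit:
apply_moves --increments '[[[0,0,0],0,15],[[0,0,-0.05],0,15],[[0,0,-0.13],0,15],[[0,0,-0.23],0,15],[[0,0,-0.33],0,15]]'

```text
clock: 17.65
tool_pos: [459.5, -321.3, 111.8]
orientation: [-0.015, 0.138, 0.99, 0.001]
contact_force: [0.4, -0.4, -0.3]
width: 0.318
```

```bash
python3 go.py "(500,-120,100,40)" "(574,143.1,100,-1.7)"; python3 - <<'E'
from m import *
meas("wrist",["clamp"])
E
```

```text
[ 459.5 -321.3  111.8   74.1] tilt 1.74 t 17.65
(500,-120,100,40) [0.054, 0.682, 0.039, 0.19]
(574,143.1,100,-1.7) [0.056, 1.593, 0.039, 0.421]
wrist clamp 0.72 [321, 311, 94, 294] zt 125.0 all [ 456.4 -320.8] [ 28.2 104.7] 74.0 top [ 455.9 -320.6] [ 28.2 103.5] 74.0 col [74 41 23]
```

Emit:
apply_moves --increments '[[[0.03,0.15,0],0.05,15],[[0.05,0.32,0],0.1,15],[[0.054,0.5,0],0.15,15],[[0.054,0.682,0],0.19,15],[[0.054,0.682,0],0.19,15]]'

```text
clock: 18.38
tool_pos: [502.0, -118.8, 112.8]
orientation: [-0.012, 0.421, 0.907, -0.005]
contact_force: [-0.9, -0.2, -0.9]
width: 0.309
```

```bash
python3 go.py "(574,143.1,100,-1.7)"
```

```text
[ 502.  -118.8  112.8   40.2] tilt 1.44 t 18.375
(574,143.1,100,-1.7) [0.511, 0.747, 0.043, 0.233]
```

Emit:
apply_moves --increments '[[[0.11,0.16,0],0.05,15],[[0.22,0.32,0],0.1,15],[[0.34,0.5,0],0.16,15],[[0.43,0.63,0],0.2,15],[[0.511,0.747,0],0.233,15]]'

```text
clock: 19.0
tool_pos: [574.1, 143.9, 110.3]
orientation: [-0.01, 0.719, 0.695, -0.009]
contact_force: [0.5, 0.2, -1.0]
width: 0.315
```

Emit:
apply_moves --increments '[[[0,0,0],0,15],[[0,0,0],0,15],[[0,0,0],0,15],[[0,0,0],0,15],[[0,0,0],0,15]]'

```text
clock: 19.62
tool_pos: [574.2, 143.1, 110.5]
orientation: [-0.009, 0.719, 0.695, -0.009]
contact_force: [-0.7, -0.9, -0.6]
width: 0.318
```

```bash
python3 go.py "(574,143.1,60,-1.7)"  "(574,143.1,16,-1.7)"; python3 - <<'E'
from m import *
meas("wrist",["clamp","tray_blue"]); meas("scene",["tray_blue"])
E
```

```text
[574.2 143.1 110.5  -1.9] tilt 1.49 t 19.625
(574,143.1,60,-1.7) [-0.0, -0.001, 0.168, -0.001]
(574,143.1,16,-1.7) [-0.0, -0.001, 0.315, -0.001]
wrist clamp 0.75 [320, 310, 97, 293] zt 124.1 all [575.4 145.4] [106.2  28.2] 88.0 top [575.4 146.4] [104.2  28.2] 88.0 col [78 43 25]
wrist tray_blue 0.73 [396, 234, 246, 249] zt 11.3 all [614.3 136.8] [160.4 136.8] 88.4 top [612.  140.5] [152.5 132.7] 88.1 col [ 86  90 128]
scene tray_blue 0.96 [408, 288, 123, 71] zt 11.7 all [611.3 141.7] [153.7 133. ] 88.6 top [611.3 141.8] [153.5 133. ] 88.6 col [ 76 101 159]
scene tray_blue 0.22 [365, 232, 17, 18] zt 17.4 all [426.1 185.7] [26.6 45. ] 75.9 top [424.9 183.6] [20.  41.8] 62.9 col [132 128 123]
```

Emit:
apply_moves --increments '[[[-0.01,0.006,0.12],0,15],[[-0.01,0.006,0.22],0,15],[[-0.01,0.006,0.28],0,15],[[-0.01,0.006,0.308],0,15],[[-0.01,0.006,0.313],0,15]]'

```text
clock: 20.5
tool_pos: [573.7, 141.0, 16.7]
orientation: [-0.009, 0.718, 0.695, -0.009]
contact_force: [-0.7, -0.1, -0.3]
width: 0.315
```

Emit:
apply_moves --increments '[[[0,0,0],0,15],[[0,0,0],0,37],[[0,0,0],0,37],[[0,0,0],0,37],[[0,0,0],0,37]]'

```text
clock: 21.12
tool_pos: [573.8, 141.0, 16.9]
orientation: [-0.009, 0.719, 0.695, -0.009]
contact_force: [-0.4, 0.5, -0.2]
width: 0.436
```

Emit:
apply_moves --increments '[[[0,0,0],0,37],[[0,0,-0.04],0,37],[[0,0,-0.12],0,37],[[0,0,-0.22],0,60],[[0,0,-0.33],0,70]]'

```text
clock: 21.75
tool_pos: [576.3, 140.9, 117.3]
orientation: [-0.009, 0.718, 0.695, -0.009]
contact_force: [0.3, -0.2, 0.6]
width: 0.819
```

```bash
python3 go.py "(424.5,95.5,100,0)"; python3 - <<'E'
from m import *
meas("scene",["clamp","band_copper"])
E
```

```text
[576.3 140.9 117.3  -1.9] tilt 1.47 t 21.75
(424.5,95.5,100,0) [-0.168, -0.501, 0.058, -0.01]
scene clamp 0.79 [394, 272, 62, 33] zt 28.4 all [576.4 142.6] [110.   28.2] 88.3 top [575.9 142.2] [107.   27.3] 89.2 col [87 56 38]
scene band_copper 0.65 [408, 287, 121, 72] zt 11.9 all [611.2 141.7] [153.2 132.8] 88.1 top [611.2 141.9] [152.9 132.8] 88.1 col [ 88 105 152]
scene band_copper 0.56 [324, 244, 24, 24] zt 18.5 all [425.2  95.1] [39.2 43.6] 52.0 top [424.2  94.7] [38.5 40.4] 62.9 col [122  74  51]
```

Emit:
apply_moves --increments '[[[-0.05,-0.17,0.02],-0.01,70],[[-0.1,-0.34,0.04],-0.01,70],[[-0.168,-0.501,0.058],-0.01,70],[[-0.168,-0.501,0.058],-0.01,70],[[-0.168,-0.501,0.058],-0.01,70]]'

```text
clock: 22.52
tool_pos: [426.8, 95.7, 104.4]
orientation: [-0.007, 0.708, 0.707, -0.006]
contact_force: [0.9, 0.0, 0.0]
width: 0.816
```

```bash
python3 go.py "(424.5,95.5,100,0)" "(424.5,95.5,7,0)"; python3 - <<'E'
from m import *
meas("wrist",["band_copper"])
E
```

```text
[ 4.268e+02  9.570e+01  1.044e+02 -1.000e-01] tilt 1.07 t 22.525
(424.5,95.5,100,0) [-0.001, -0.008, 0.015, -0.0]
(424.5,95.5,7,0) [-0.001, -0.008, 0.325, -0.0]
wrist band_copper 0.59 [319, 249, 80, 82] zt 18.7 all [424.6  93.8] [43.2 42.4] 81.9 top [424.6  93.8] [43.2 42.4] 82.2 col [109  58  35]
```

Emit:
apply_moves --increments '[[[-0.005,-0.002,0.15],0,70],[[-0.005,-0.002,0.28],0,70],[[-0.005,-0.002,0.33],0,70],[[-0.005,-0.002,0.33],0,70],[[-0.005,-0.002,0.33],0,30]]'

```text
clock: 23.25
tool_pos: [428.1, 94.8, 7.7]
orientation: [-0.006, 0.707, 0.707, -0.004]
contact_force: [-2.9, 0.5, 1.4]
width: 0.622
```

Emit:
apply_moves --increments '[[[0,0,0],0,30],[[0,0,0],0,30],[[0,0,0],0,30],[[0,0,0],0,30],[[0,0,0],0,30]]'

```text
clock: 23.88
tool_pos: [429.7, 94.9, 8.7]
orientation: [-0.005, 0.707, 0.707, -0.003]
contact_force: [-0.0, 0.3, 5.7]
width: 0.493
```

Emit:
apply_moves --increments '[[[0,0,0],0,30],[[0,0,-0.05],0,30],[[0,0,-0.13],0,30],[[0,0,-0.23],0,30],[[0,0,-0.33],0,30]]'

```text
clock: 24.5
tool_pos: [430.1, 94.6, 108.8]
orientation: [-0.005, 0.707, 0.707, -0.003]
contact_force: [0.5, -0.7, 0.4]
width: 0.487
```

```bash
python3 go.py "(639.7,177.2,100,0)"; python3 - <<'E'
from m import *
meas("wrist",["band_copper"]);meas("scene",["band_copper"])
E
```

```text
[ 4.301e+02  9.460e+01  1.088e+02 -1.000e-01] tilt 0.7 t 24.5
(639.7,177.2,100,0) [0.276, 0.698, 0.029, -0.0]
wrist band_copper 0.75 [323, 326, 124, 135] zt 118.5 all [431.1  93.6] [41.5 44.5] 0.9 top [431.1  93.5] [41.5 44.3] 0.9 col [99 51 29]
scene band_copper 0.77 [326, 198, 26, 21] zt 120.8 all [431.9  87.6] [28.2 43.2] 74.0 top [429.9  84.8] [20.2 41.4] 63.6 col [112  66  43]
```

Emit:
apply_moves --increments '[[[0.07,0.17,0],0,30],[[0.14,0.34,0],0,30],[[0.21,0.52,0],0,30],[[0.276,0.698,0.029],0,30],[[0.276,0.698,0.029],0,30]]'

```text
clock: 25.32
tool_pos: [640.6, 177.8, 92.1]
orientation: [-0.006, 0.707, 0.707, -0.005]
contact_force: [-1.9, -0.3, -2.2]
width: 0.489
```

Emit:
apply_moves --increments '[[[0,0,0.1],0,30],[[0,0,0.15],0,30],[[0,0,0.15],0,30],[[0,0,0.15],0,30],[[0,0,0.15],0,30]]'

```text
clock: 25.95
tool_pos: [641.0, 178.0, 49.0]
orientation: [-0.005, 0.707, 0.707, -0.004]
contact_force: [0.8, 0.8, -0.6]
width: 0.486
```

```bash
python3 go.py "(639.7,177.2,12.8,0)"; python3 - <<'E'
from m import *
meas("wrist",["band_copper"])
E
```

```text
[641. 178.  49.  -0.] tilt 0.75 t 25.95
(639.7,177.2,12.8,0) [-0.003, -0.004, 0.121, -0.0]
wrist band_copper 0.87 [323, 325, 123, 132] zt 58.6 all [643.1 168.2] [42.2 62.2] 8.3 top [642.  177.3] [41.5 43.6] 0.4 col [118  56  31]
```

Emit:
apply_moves --increments '[[[-0.003,-0.006,0.05],0,30],[[-0.003,-0.006,0.09],0,30],[[-0.003,-0.006,0.115],0,30],[[-0.003,-0.006,0.121],0,30],[[-0.003,-0.006,0.121],0,30]]'

```text
clock: 26.68
tool_pos: [638.4, 177.2, 11.9]
orientation: [-0.006, 0.707, 0.707, -0.004]
contact_force: [0.1, 0.0, -0.2]
width: 0.491
```

Emit:
apply_moves --increments '[[[0,0,0],0,30],[[0,0,0],0,54],[[0,0,0],0,54],[[0,0,0],0,54],[[0,0,0],0,54]]'

```text
clock: 27.3
tool_pos: [638.4, 177.2, 11.9]
orientation: [-0.006, 0.707, 0.707, -0.004]
contact_force: [0.3, -0.3, -0.3]
width: 0.632
```

Emit:
apply_moves --increments '[[[0,0,0],0,54],[[0,0,-0.04],0,54],[[0,0,-0.12],0,54],[[0,0,-0.22],0,70],[[0,0,-0.33],0,70]]'

```text
clock: 27.92
tool_pos: [639.7, 177.0, 112.4]
orientation: [-0.006, 0.707, 0.707, -0.004]
contact_force: [0.9, -0.7, -0.8]
width: 0.817
```

```bash
python3 go.py "(470.5,322,110,0)"; python3 - <<'E'
from m import *
meas("wrist",["band_copper"]);meas("scene",["band_copper"])
E
```

```text
[639.7 177.  112.4  -0. ] tilt 0.79 t 27.925
(470.5,322,110,0) [0.483, -0.564, 0.008, -0.0]
wrist band_copper 0.66 [320, 244, 76, 80] zt 21.8 all [639.6 176.2] [42.1 43. ] 11.2 top [639.6 176.2] [42.1 42.9] 11.7 col [131  65  37]
scene band_copper 0.95 [434, 286, 30, 24] zt 21.4 all [639.6 177.6] [39.8 43.8] 35.2 top [639.1 175.2] [40.5 41.7] 62.5 col [127  75  50]
```

Band is placed. Jar next.

Emit:
apply_moves --increments '[[[0.12,-0.14,0],0,70],[[0.24,-0.28,0],0,70],[[0.36,-0.42,0],0,70],[[0.483,-0.564,0],0,70],[[0.483,-0.564,0],0,70]]'

```text
clock: 28.75
tool_pos: [466.8, 323.4, 112.5]
orientation: [-0.006, 0.705, 0.709, -0.005]
contact_force: [0.6, -0.7, 0.4]
width: 0.818
```

Emit:
apply_moves --increments '[[[0,0,0],0,70],[[0,0,0],0,70],[[0,0,0],0,70],[[0,0,0],0,70],[[0,0,0],0,70]]'

```text
clock: 29.38
tool_pos: [467.2, 323.1, 112.6]
orientation: [-0.006, 0.706, 0.708, -0.005]
contact_force: [-0.6, -0.0, -0.5]
width: 0.822
```

```bash
python3 go.py "(470.5,322,14,0)"; python3 - <<'E'
from m import *
meas("wrist",["jar"]); im=imaging.get_image("wrist"); cv2.imwrite("pics/w5.png",im["pixels"][...,::-1])
E
```

```text
[4.672e+02 3.231e+02 1.126e+02 2.000e-01] tilt 0.91 t 29.375
(470.5,322,14,0) [-0.004, 0.011, 0.329, 0.001]
wrist jar 0.8 [323, 247, 65, 79] zt 42.9 all [467.8 324.5] [36.8 37.3] 12.0 top [467.5 323.7] [36.3 35.1] 88.0 col [135 131 123]
wrist jar 0.58 [346, 107, 54, 50] zt 31.6 all [478.2 397.8] [25.4 25.9] 51.5 top [478.2 398.1] [25.9 25.2] 1.8 col [150 149 142]
```

View pics/w5.png

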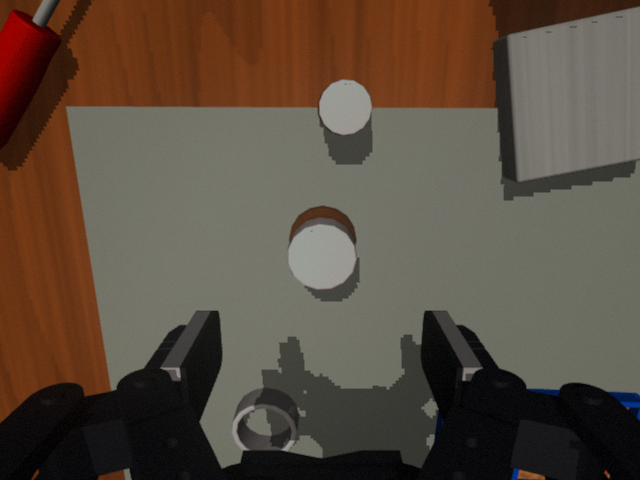

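The larger jar is at (322,250), centred between the fingers; the small one is at (345,107).

Emit:
apply_moves --increments '[[[0.001,0.006,0.12],0,70],[[0.001,0.006,0.24],0,70],[[0.001,0.006,0.34],0,70],[[0.001,0.006,0.342],0,70],[[0.001,0.006,0.342],0,70]]'

```text
clock: 30.15
tool_pos: [467.9, 324.2, 10.9]
orientation: [-0.006, 0.706, 0.709, -0.005]
contact_force: [-0.4, -0.5, 1.2]
width: 0.822
```

Emit:
apply_moves --increments '[[[0,0,0],0,50],[[0,0,0],0,30],[[0,0,0],0,25],[[0,0,0],0,25],[[0,0,0],0,25]]'

```text
clock: 30.78
tool_pos: [468.9, 324.9, 12.9]
orientation: [-0.005, 0.706, 0.709, -0.003]
contact_force: [-1.6, -0.5, 5.4]
width: 0.416
```

Emit:
apply_moves --increments '[[[0,0,0],0,25],[[0,0,0],0,25],[[0,0,-0.03],0,25],[[0,0,-0.1],0,25],[[0,0,-0.18],0,25]]'

```text
clock: 31.4
tool_pos: [469.1, 324.5, 67.2]
orientation: [-0.006, 0.706, 0.709, -0.004]
contact_force: [0.7, -0.1, -0.4]
width: 0.422
```

```bash
python3 go.py "(637.5,103.2,100,0)"; python3 - <<'E'
from m import *
meas("wrist",["jar"])
E
```

```text
[4.691e+02 3.245e+02 6.720e+01 2.000e-01] tilt 0.8 t 31.4
(637.5,103.2,100,0) [-0.74, 0.558, -0.109, 0.001]
wrist jar 0.96 [346, 108, 65, 70] zt 31.6 all [478.1 398.1] [25.8 26. ] 54.6 top [478.2 398.1] [25.7 25.9] 49.9 col [152 152 145]
wrist jar 0.94 [322, 341, 116, 155] zt 97.1 all [470.4 324.4] [35.9 38.1] 2.9 top [470.  323.8] [35.4 36.7] 11.8 col [126 119 110]
```

Emit:
apply_moves --increments '[[[-0.03,0.02,-0.1],0,25],[[-0.12,0.09,-0.11],0,25],[[-0.23,0.17,-0.11],0,25],[[-0.34,0.26,-0.11],0,25],[[-0.42,0.32,-0.11],0,25]]'

```text
clock: 32.12
tool_pos: [569.6, 198.7, 101.0]
orientation: [-0.005, 0.706, 0.708, -0.001]
contact_force: [-0.0, -1.2, -0.1]
width: 0.418
```

```bash
python3 go.py "(637.5,103.2,70,0)"
```

```text
[5.696e+02 1.987e+02 1.010e+02 2.000e-01] tilt 0.52 t 32.125
(637.5,103.2,70,0) [-0.319, 0.225, 0.103, 0.001]
```

Emit:
apply_moves --increments '[[[-0.1,0.07,0],0,25],[[-0.2,0.14,0],0,25],[[-0.319,0.225,0.05],0,25],[[-0.319,0.225,0.1],0,25],[[-0.319,0.225,0.1],0,25]]'

```text
clock: 32.75
tool_pos: [634.4, 103.4, 66.8]
orientation: [-0.007, 0.706, 0.708, -0.003]
contact_force: [-0.3, 0.6, -1.3]
width: 0.422
```

```bash
python3 go.py "(637.5,103.2,16.8,0)"; python3 - <<'E'
from m import *
meas("wrist",["jar"]); meas("scene",["jar"])
E
```

```text
[6.344e+02 1.034e+02 6.680e+01 2.000e-01] tilt 0.84 t 32.75
(637.5,103.2,16.8,0) [-0.001, 0.01, 0.167, 0.001]
wrist jar 0.65 [322, 341, 112, 152] zt 96.6 all [635.9 103. ] [35.9 38.9] 2.4 top [635.7 102.4] [35.5 37. ] 13.1 col [165 157 151]
scene jar 0.93 [402, 265, 19, 36] zt 99.3 all [622.1 111.6] [32.6 70.4] 55.4 top [633.3  97.9] [19.6 34.2] 50.0 col [141 119 106]
scene jar 0.54 [463, 210, 15, 18] zt 31.5 all [479.9 395.9] [24.8 22. ] 55.7 top [478.9 396.9] [24.6 18.8] 64.6 col [142 118 101]
```

Emit:
apply_moves --increments '[[[0,0.008,0.06],0,25],[[0,0.008,0.11],0,25],[[0,0.008,0.15],0,25],[[0,0.008,0.163],0,25],[[0,0.008,0.167],0,25]]'

```text
clock: 33.58
tool_pos: [638.8, 104.8, 19.6]
orientation: [-0.005, 0.705, 0.709, -0.001]
contact_force: [0.3, -0.0, -1.1]
width: 0.416
```

Emit:
apply_moves --increments '[[[0,0,0],0,25],[[0,0,0],0,25],[[0,0,0],0,25],[[0,0,0],0,25],[[0,0,0],0,25]]'

```text
clock: 34.2
tool_pos: [638.8, 104.8, 19.7]
orientation: [-0.005, 0.705, 0.709, -0.001]
contact_force: [-0.1, -0.2, -0.5]
width: 0.413
```

```bash
python3 go.py; python3 - <<'E'
from m import *
meas("wrist",["jar"])
E
```

```text
[6.388e+02 1.048e+02 1.970e+01 3.000e-01] tilt 0.53 t 34.2
wrist jar 0.83 [323, 340, 112, 154] zt 49.6 all [641.4  94.5] [36.5 58.6] 6.0 top [639.8 103.9] [35.4 36.6] 7.1 col [177 168 162]
```

Emit:
apply_moves --increments '[[[0,0,0.005],0,25],[[0,0,0.01],0,25],[[0,0,0.012],0,25],[[0,0,0.012],0,25],[[0,0,0.012],0,25]]'

```text
clock: 34.92
tool_pos: [638.8, 104.8, 16.0]
orientation: [-0.005, 0.705, 0.709, -0.001]
contact_force: [0.2, 0.6, -1.7]
width: 0.413
```

Emit:
apply_moves --increments '[[[0,0,0],0,35],[[0,0,0],0,40],[[0,0,0],0,45],[[0,0,0],0,48],[[0,0,0],0,50]]'

```text
clock: 35.55
tool_pos: [638.9, 104.8, 16.2]
orientation: [-0.005, 0.705, 0.709, -0.0]
contact_force: [0.1, 0.3, -0.5]
width: 0.588
```

Emit:
apply_moves --increments '[[[0,0,0],0,54],[[0,0,-0.03],0,54],[[0,0,-0.12],0,54],[[0,0,-0.25],0,54],[[0,-0.2,-0.4],0,54]]'

```text
clock: 36.17
tool_pos: [592.7, 103.6, 131.7]
orientation: [-0.003, 0.706, 0.709, 0.001]
contact_force: [-0.0, -0.0, 0.3]
width: 0.635
```

Emit:
apply_moves --increments '[[[0,-0.2,-0.1],0,54],[[0,-0.4,-0.1],0,54],[[0,-0.4,-0.1],0,54],[[0,-0.4,-0.1],0,54],[[0,-0.4,-0.1],0,54]]'

```text
clock: 36.8
tool_pos: [474.9, 103.0, 163.1]
orientation: [-0.002, 0.706, 0.708, 0.002]
contact_force: [0.5, 0.4, -0.3]
width: 0.629
```

```bash
python3 go.py; python3 - <<'E'
from m import *
meas("scene",["jar","file","wax_green","wax_purple","band_copper","band_silver","clamp"]); im=imaging.get_image("scene"); a=im["pixels"][...,::-1]
cv2.imwrite("pics/end.png",cv2.resize(a[190:440,60:500],None,fx=1.8,fy=1.8,interpolation=cv2.INTER_CUBIC))
E
```

```text
[4.749e+02 1.030e+02 1.631e+02 2.000e-01] tilt 0.35 t 36.8
scene jar 0.88 [399, 292, 15, 30] zt 46.3 all [642.7 102.6] [33.4 35.9] 24.9 top [640.4 104. ] [31.1 32.9] 51.1 col [142 124 113]
scene jar 0.71 [462, 212, 15, 16] zt 31.5 all [481.2 395.3] [25.2 18.7] 70.8 top [480.6 394.7] [20.6 18.4] 68.9 col [129 105  89]
scene file 0.69 [259, 338, 84, 23] zt 26.1 all [ 598.2 -125.1] [121.4  21. ] 81.9 top [ 593.4 -152.6] [65.4 19.8] 80.5 col [140 113  81]
scene file 0.65 [166, 257, 42, 41] zt 23.0 all [ 319.2 -185.5] [118.9  20.2] 11.9 top [ 292.  -191.2] [63.1 20.2] 11.9 col [197 122 131]
scene wax_green 0.91 [304, 352, 32, 41] zt 30.6 all [670. -92.] [30.4 49.2] 82.7 top [670.  -92.4] [29.6 49.3] 83.1 col [ 37 110  52]
scene wax_purple 0.93 [236, 274, 29, 30] zt 27.4 all [435.7 -94.8] [46.5 29.8] 10.9 top [435.7 -95.3] [46.3 28.6] 10.5 col [ 88  35 102]
scene band_copper 0.87 [437, 286, 26, 23] zt 21.3 all [640.2 177.3] [39.  43.3] 37.0 top [639.5 176.3] [39.  40.4] 52.8 col [113  66  44]
scene band_silver 0.52 [368, 232, 25, 20] zt 18.5 all [428.1 193.6] [40.6 45.2] 63.2 top [429.9 194.2] [39.7 42.4] 29.7 col [130 125 120]
scene clamp 0.64 [394, 272, 59, 31] zt 28.4 all [576.9 143.4] [110.5  27.7] 87.7 top [576.7 141.3] [105.6  27. ] 88.2 col [88 57 38]
scene clamp 0.32 [435, 284, 30, 23] zt 21.4 all [640.3 177.4] [39.1 43.3] 37.7 top [640.4 177. ] [38.7 41.2] 36.9 col [114  67  44]
```

View pics/end.png

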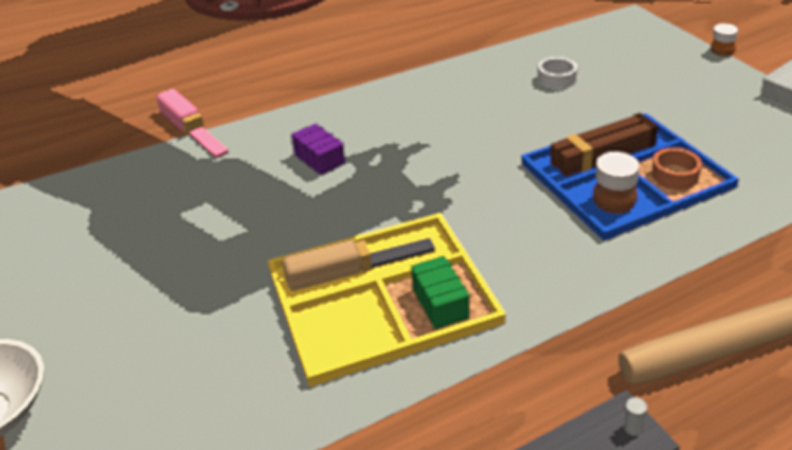

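All five pieces sit in their compartments: file (350,260), wax (440,290), clamp (605,145), jar (615,180), band (677,168) in the crop. The purple wax and silver band have not moved.

```bash
python3 -c "
from workcell import r,job
print(job.job_done(), r.get_obs()['clock'])"
```

```text
the job is handed in; nothing more can be done
the job is handed in; nothing more can be done
```

I moved all five pieces into their compartments and handed the job in at about 37 s on the robot's clock; it reports no verdict. The file and green wax are in the yellow tray. The clamp, copper band and larger amber jar are in the blue tray.

My last scene-camera checks, to within the roughly 2 mm calibration:
- **Position:** every piece's measured centre was within about 4 mm of its compartment's centre.
- **Height:** the measured tops fit each piece lying flat on the tray floor.
- **Leave-alone pieces:** the purple wax and silver band measured within 2 mm of where they began.
- **Robot:** the gripper was clear of everything.

**What disagreed:**
- The side camera placed things up to 8 mm off in y from the other two, so I relied on the scene and wrist cameras.
- The tool picked up a tilt of up to about 2° during the moves. It did not visibly affect any placement.

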